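Draw the filter insert from a shielded test fixture and show it to the inspection camera

ROBOT

A 6-joint arm with a two-finger parallel gripper is mounted at the origin on the work surface. World frame = base frame: x ahead of the robot, y to its left, z up, the work surface at z = 0. Lengths are in mm, angles in rad, forces in N, time in s.
With the tool pointing down it reaches from about 375 to 975 mm from the base axis. Payload 3.8 kg.
Tool frame: the origin (TCP) lies at the very end of the fingers, on their centre line; the grasp point (between the pads) lies 19 mm behind it; z points along the fingers, x is the direction in which the jaws open and shut, and the axes are right-handed (so a half turn about z gives the same grasp; the last joint's range is limited). The gripper opens to 88 mm and grips with 3 to 60 N. Pads are 18 mm wide; open, the fingers measure 123 mm over their backs; the gripper's body (75 mm by 187 mm) begins 45 mm behind the grasp point.
Start: joints at [-1.333, 0.264, 1.604, -0, 1.274, -0.037], TCP at [183.159, -649.67, 238.706] pointing down, gripper open.
Joint ranges: [-2.63, 2.63], [-0.94, 2.18], [0.31, 2.57], [-1.31, 4.45], [0, 2.66], [-2.55, 2.55]. Speed limits (rad/s): [2.57, 2.57, 3.14, 3.14, 3.14, 3.14].

INTERFACE

Orientations are given as a unit quaternion [x, y, z, w].
In Python, from cell import env, eyes, job, spotter gives the robot as it stands.
- The arm moves only by the tool move_arm, never from a script. Its argument "deltas" is a list of rows, each an object with "slide": the shift along the world's x, y, z in cm, a list of three; "yaw": the turn about the world's z in degrees. A call has 1 to 12 rows; each row shifts and turns the commanded pose from where the row before left it; what a row does not reach is not made up. A row lasts 1/12 s, in which the tool goes at most 41.7 mm and 7.16 degrees, less where a joint would pass 70% of its speed; a pose out of reach is approached as far as the arm can. A call with a gripper value outside its range is refused whole. "fingers" is the finger opening in cm, from 0 to 8.81, set as the call begins (left out, the last holds). The fingers move at their own pace and stop on an object; "squeeze" is the grip in N (left out, the last holds). Time passes only in rows, so rows that do not move let the fingers close. It gives the time, the measured TCP pose, the force and the opening at its end, in the units of the state.
- env.get_state(): the state, without advancing time (a new reading comes with each control period).
- eyes.grab_frame(name): name is "scene" or "top"; returns the picture (480x640x3 uint8, red, green, blue); there is no depth.
- eyes.get_calibration(name): a dict with "camera_matrix" (3x3 intrinsics, pixels), "dist_coeffs" ([k1, k2, p1, p2, k3] as OpenCV has them; the pictures are not rectified), "position" and "orientation" of the camera in the world. Camera axes: x right, y down, z forward; pixel columns grow to the right and rows downward; lengths in mm; the calibration is good to about 2 mm. A picture is of the moment at which its call begins. get_calibration takes no time and is no camera call.
- job.sign_off(): hands the job in, once; it reports no verdict.
Trained networks look in the newest picture that a camera, given by its name, has taken for a name from the list of things; names that differ only in an ending like _2 or _b are one class to them, and where a whole thing is asked for, a point or a joint stands for the part that bears it (a point fixed in the world has none). Each returns a list of dicts, best first, with "score" (0 to 1); they miss things now and then, are a little off and sometimes report something else, mostly with a low value. They report only what shows in the picture. A call takes as long as a camera call. They do not tell look-alikes from the thing itself.
- spotter.find_in(camera, target): "position" ([column, row] in pixels, amid what is visible of it).
- spotter.outline_of(camera, target): "mask" (480x640 bool, what is visible of it) and "position" ([column, row] in pixels, amid what is visible of it).
The state is a dict: "time_s": time; "joints": joint angles; "joint_vel": joint speeds; "joint_torque": joint torques, N m; "position": TCP position; "ee_rot": TCP orientation; "wrist_force": force on the tool from outside, world axes, zero at the start; "ft_torque": the same for the moment, N m; "finger_gap": finger opening in mm.
Only numpy, scipy, OpenCV 4.12 (cv2) and the standard library are available. Lean on these libraries where they do the work, as an engineer would, in place of code of your own. Each camera call takes 0.05 s, during which the arm holds its last target.

TASK

Turn the black latch knob of the shielded test fixture clockwise until it clicks past its detent to the second mark, lift the hinged cover flap until it stands open, upright or further, and draw the filter insert out by its orange tab. Present the insert to the inspection camera: hold it upright, tab up, with either flat face square to the lens, centred at lens height straight above the yellow cross on the camera's foot, and finish while still holding it there, still and touching nothing else. Leave the knob and flap open and the loose things on the bench where they are.

Things in the scene. Friction and masses are not known exactly. Their poses are not given: they have to be found in the camera images.
- fixture: Shielded test fixture fixed to the bench: aluminium box 202 x 150 x 90 mm high. Origin at bench level, z up; its -x end (about towards the robot) has the latch. x from -122 to -62 mm is a solid shoulder with the knob; behind it is the bay under the flap, open-topped, inner x -56 to +74, y -69 to +69 mm, floor 12 mm above the bench; the box ends at x = +80.
- latch (a joint): Angle of the latch knob, 0 latched, grows as it turns clockwise seen from above, hard stop at 1.2 (open). A spring detent resists with about 0.12 N m from the first, fading to none at mid-turn; past about 0.7 it snaps on to 1.2 by itself, let go before 0.5 it springs back to 0. At 0 a steel tongue on the knob blocks the flap; from about 0.9 it is clear.
- latch_grip (a point): Centre of the knob's grip, on its vertical axis, 128 mm above the bench (fixture x -92, y 0 mm). An upright black bar 44 mm long, 14 mm thick, from 24 mm below this point to 14 above; pinch it across its thickness. The bar lies along the point's x, at joint 0 the fixture's x. Below it a disc of 44 mm diameter. White line on the bar, two yellow dots on the collar for its two positions.
- flap (a joint): Opening angle of the blue-grey cover flap (140 x 150 x 6 mm, 150 g), 0 closed and flat on the box, 1.57 upright, stop at 1.9. Opens upward, the end next to the knob rising. A stiff hinge keeps it wherever it is left; lifting by the handle takes about 3 N.
- flap_handle (a point): Middle of the flap's handle: a round steel bar 10 mm thick, 70 mm long along the fixture's y, between two legs, 35 mm clear above the flap's top face (bar axis). Closed: fixture x = -10 mm, 131.5 mm above the bench. In the flap's frame it lies 90 mm from the hinge line towards the knob and 41 mm above. The bar may be pinched from above, across it, and rolls between the fingers as the flap turns.
- flap_hinge (a point): Middle of the hinge line, along the fixture's y, at fixture x = +80 mm, 90.5 mm above the bench. The point turns with the flap.
- insert: Filter insert (about 70 g), hidden under the flap: green plate 60 (x) by 6 (y) by 45 mm high, on top an orange tab 24 (x) by 10 (y) by 26 mm high. Origin: centre of its underside, z up; y is square to the flat faces. Stands in two end channels 30 mm deep, 1.5 mm play, at fixture x +9, y 0 mm, underside 12 mm above the bench, its x along the fixture's x. Draw it straight up.
- insert_tab (a point): Point on the tab to pinch, across its 10 mm thickness (y of the insert): 60 mm above the insert's underside, 11 mm below the tab's top.
- insert_mid (a point): Centre of the insert's green plate, 22.5 mm above its underside.
- inspector: Inspection camera fixed to the bench: blue-grey foot plate 185 x 100 x 6 mm, post, white head with a round dark lens looking along its own -x (about towards the robot). 154 mm high; head x -23 to +32, y -38 to +38, z 86 to 154 mm. Origin at bench level under the head, z up. A yellow cross on the foot lies at its x = -115 mm.
- view (a point): The place to show the insert: above the yellow cross, at lens height, 120 mm above the bench, about 90 mm in front of the lens. x, y, z as the inspection camera's. The insert_mid point belongs here, within 30 mm.
- adapter_a: Loose brass coaxial adapter standing upright, 20 mm diameter, 30 mm high; the origin is the centre of its underside, z up. Leave alone.
- adapter_b: Loose steel coaxial adapter standing upright, 22 mm diameter, 34 mm high; the origin is the centre of its underside, z up. Leave alone.
- attenuator: Loose dark steel attenuator standing upright, 24 mm diameter, 50 mm high; the origin is the centre of its underside, z up. Leave alone.
- wrench: Loose small spanner, 150 mm long, lying on the bench along its x. Leave alone.
- meter: Loose yellow hand multimeter lying on its back, 160 x 80 x 36 mm; the origin is the centre of its underside, z up. Leave alone.
Mind the look-alikes: they are no part of the job. Leave any purple look-alike of the inspector alone.

How it is judged:
By the outcome, as a careful person would: the job done as asked, in the order asked, and still so for the second after the job is handed in, while the arm keeps its last pose, push and grip.
It also fails if it takes over 72 s, if anything falls off the work surface, if the arm or the gripper's body presses on something with over 40 N, if the wrist force passes 120 N, or if a joint passes its speed limit or range.

## Working session

There is one attempt and no reset: what is moved stays moved. The work goes in short steps, Python scripts to look and compute and a tool call to move; the robot and the scene stay as the last step left them, time stands still between calls to the robot, and variables do not carry over. Pictures are saved under pics/ and viewed, and the job is handed in when it is done.

Besides the shell and the picture viewer there is one more tool, called after "Request:" by a JSON object that holds its "op" and its "data", one argument or row to a line. move_arm: Moves the arm, as the interface text tells. Its arguments: {"type":"object","properties":{"deltas":{"type":"array","items":{"type":"object","properties":{"slide":{"type":"array","items":{"type":"number"}},"yaw":{"type":"number"}}}},"fingers":{"type":"number"},"squeeze":{"type":"number"}},"required":["deltas"]}

```bash
ls; mkdir -p pics; python3 - <<'E'
from cell import env, eyes, job, spotter
import cv2
print(env.get_state())
for n in ("scene","top"):
    im=eyes.grab_frame(n); cv2.imwrite(f"pics/{n}0.png",im[:,:,::-1])
    print(n,eyes.get_calibration(n))
E
```

```text
pics
{'time_s': 0.0, 'joints': array([-1.33290653e+00,  2.64770488e-01,  1.60531141e+00, -1.43269179e-05,
        1.27369289e+00, -3.68620395e-02]), 'joint_vel': array([-0.00075516,  0.0016663 , -0.00020687,  0.00012354, -0.00351135,
       -0.00192626]), 'joint_torque': array([-1.94340340e-03, -5.02109098e+01, -3.56881034e+01,  7.27637345e-02,
        2.92691222e-02, -1.74531838e-04]), 'position': array([ 182.99087764, -649.01547894,  237.41011191]), 'ee_rot': array([ 7.97279948e-01, -6.03608727e-01, -8.49355908e-04, -6.84888863e-04]), 'wrist_force': array([ 0.21589472,  0.20362698, -0.43452906]), 'ft_torque': array([-0.05543042, -0.00826171, -0.05212965]), 'finger_gap': 88.20611728650157}
scene {'camera_matrix': array([[453.94318429,   0.        , 311.75540879],
       [  0.        , 453.94318429, 229.40385117],
       [  0.        ,   0.        ,   1.        ]]), 'dist_coeffs': array([-0.02790069,  0.        ,  0.        ,  0.        ,  0.        ]), 'position': array([1412.12337464,  -55.43346303,  649.48170701]), 'orientation': array([ 0.63751027,  0.59748231, -0.33752894, -0.35024243])}
top {'camera_matrix': array([[465.22455983,   0.        , 317.37015979],
       [  0.        , 465.22455983, 237.99033102],
       [  0.        ,   0.        ,   1.        ]]), 'dist_coeffs': array([-0.06932986,  0.        ,  0.        ,  0.        ,  0.        ]), 'position': array([ 395.37825049,  -13.89438279, 1440.73165618]), 'orientation': array([-0.70037057,  0.71237943, -0.02160753,  0.03911169])}
```

View pics/scene0.png

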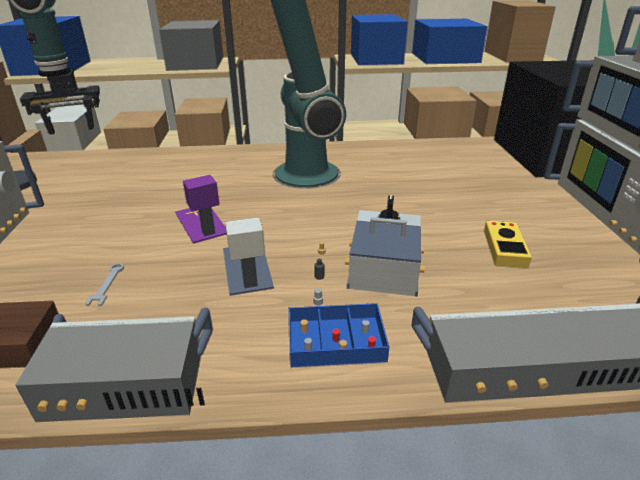

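View pics/top0.png

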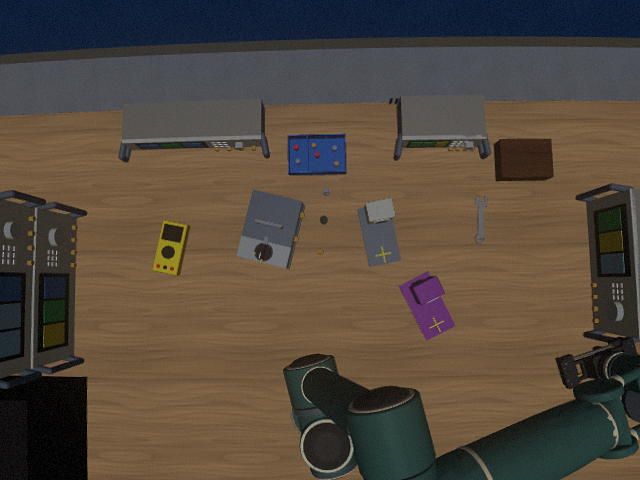

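The scene picture shows the fixture at about (385,255) and the white inspector at (247,250), with a purple look-alike at (203,205). In the top picture the fixture is at about (270,230) with its knob at (263,252), the inspector is at (380,230) and its cross at (383,254). I'll zoom in next and run the networks.

```bash
cat > h.py <<'E'
import numpy as np, cv2
from scipy.spatial.transform import Rotation as R
from cell import env, eyes, job, spotter
C={n:eyes.get_calibration(n) for n in("scene","top")}
def proj(n,P):
    c=C[n]; Rw=R.from_quat(c["orientation"]).as_matrix()
    P=np.atleast_2d(P).astype(float); rv=cv2.Rodrigues(Rw.T)[0]
    return cv2.projectPoints(P,rv,-Rw.T@c["position"],c["camera_matrix"],c["dist_coeffs"])[0][:,0]
def unproj(n,uv,z):
    c=C[n]; Rw=R.from_quat(c["orientation"]).as_matrix()
    q=cv2.undistortPoints(np.array(uv,float).reshape(-1,1,2),c["camera_matrix"],c["dist_coeffs"])[:,0]
    d=np.c_[q,np.ones(len(q))]@Rw.T
    return c["position"]+d*((z-c["position"][2])/d[:,2:])
def f2w(p,pose):
    x,y,a=pose; p=np.atleast_2d(p).astype(float); c,s=np.cos(a),np.sin(a)
    return np.c_[x+c*p[:,0]-s*p[:,1],y+s*p[:,0]+c*p[:,1],p[:,2]]
E
python3 - <<'E'
from h import *
t=cv2.imread("pics/top0.png"); s=cv2.imread("pics/scene0.png")
cv2.imwrite("pics/tz.png",cv2.resize(t[170:300,220:420],None,fx=4,fy=4,interpolation=cv2.INTER_CUBIC))
cv2.imwrite("pics/sz.png",cv2.resize(s[180:320,210:440],None,fx=3.4,fy=3.4,interpolation=cv2.INTER_CUBIC))
eyes.grab_frame("top");eyes.grab_frame("scene")
for n in("top","scene"):
  for k in("fixture","latch_grip","flap_handle","inspector","flap"):
    print(n,k,[(np.round(d["position"],1).tolist(),round(d["score"],2)) for d in spotter.find_in(n,k)[:3]])
E
```

```text
top fixture []
top latch_grip [([264.9, 252.2], 0.72)]
top flap_handle [([272.1, 214.6], 0.67)]
top inspector [([377.9, 231.1], 0.91), ([426.6, 303.0], 0.79)]
top flap [([273.8, 219.2], 0.97), ([267.9, 229.8], 0.63)]
scene fixture []
scene latch_grip [([390.7, 214.4], 0.59)]
scene flap_handle [([386.1, 241.2], 0.87)]
scene inspector [([245.1, 258.6], 0.9), ([201.8, 213.3], 0.9)]
scene flap [([388.1, 240.2], 0.91)]
```

View pics/tz.png

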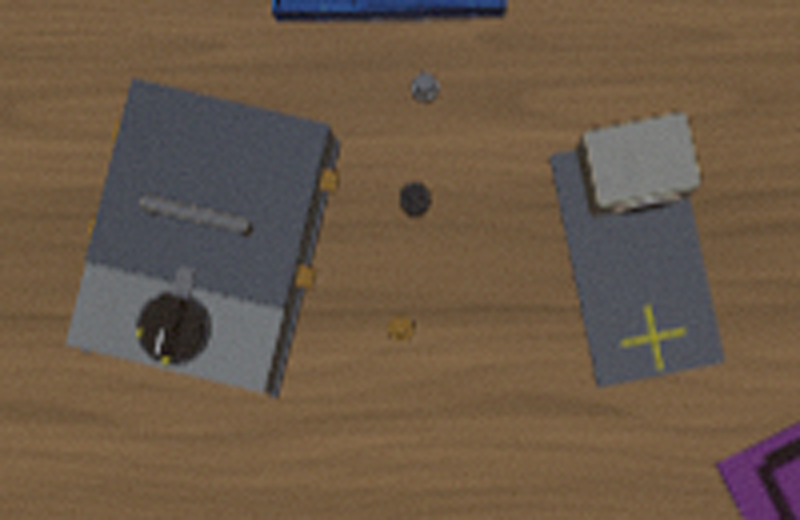

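View pics/sz.png

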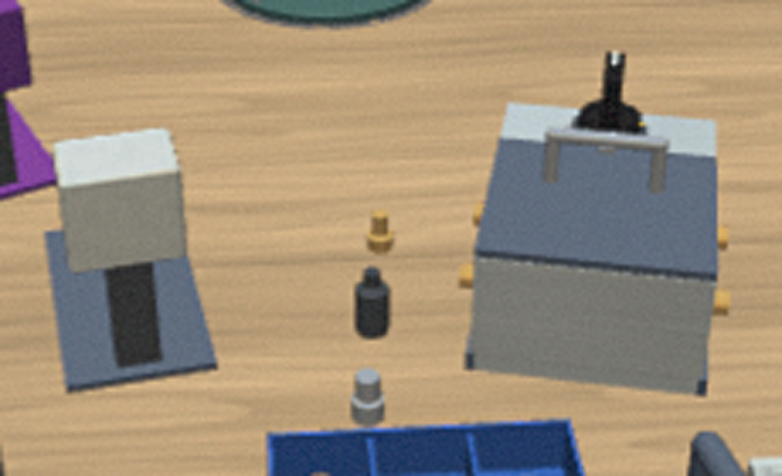

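The top zoom shows the fixture's four corners, the bar handle from (143,203) to (250,229) and the knob at (172,327) with its line between two yellow dots. The inspector's cross is at (654,337) in that zoom. I'll fit both poses to the corners seen by the two cameras.

```bash
cat > fit.py <<'E'
from h import *
from scipy.optimize import least_squares
T=lambda u,v:(220+u/4-.4,170+v/4-.4); S=lambda u,v:(210+u/3.4-.4,180+v/3.4-.4)
fx=[("top",T(133,80),(80,75,96.5)),("top",T(330,127),(80,-75,96.5)),("top",T(67,345),(-122,75,90)),("top",T(268,392),(-122,-75,90)),
("top",T(143,203),(-10,35,131.5)),("top",T(250,229),(-10,-35,131.5)),
("scene",S(477,257),(80,-75,96.5)),("scene",S(716,273),(80,75,96.5)),("scene",S(470,367),(80,-75,0)),("scene",S(703,392),(80,75,0)),
("scene",S(508,103),(-122,-75,90)),("scene",S(716,121),(-122,75,90)),("scene",S(547,134),(-10,-35,131.5)),("scene",S(666,144),(-10,35,131.5))]
ins=[("top",T(654,337),(-115,0,6)),("top",T(583,135),(32,38,154)),("top",T(687,113),(32,-38,154)),("top",T(699,188),(-23,-38,154)),("top",T(597,207),(-23,38,154)),
("scene",S(55,145),(-23,-38,154)),("scene",S(168,129),(-23,38,154)),("scene",S(182,178),(32,38,154)),("scene",S(65,190),(32,-38,154))]
def fit(obs,cams,x0):
    o=[a for a in obs if a[0] in cams]
    f=lambda p:np.concatenate([proj(n,f2w(q,p))[0]-uv for n,uv,q in o])
    r=least_squares(f,x0,x_scale=[1,1,.01]); return r.x,r.fun.reshape(-1,2)
for nm,o,x0 in(("fix",fx,(550,100,-.2)),("insp",ins,(560,-170,.2))):
    for c in(("top",),("scene",),("top","scene")):
        x,e=fit(o,c,x0); print(nm,c,np.round(x,4),np.round(np.abs(e).max(),2),"rms",np.round(np.sqrt((e**2).mean()),2))
    print(np.round(e,1).tolist())
E
python3 fit.py
```

```text
fix ('top',) [ 5.622489e+02  1.530974e+02 -2.498000e-01] 1.55 rms 0.71
fix ('scene',) [ 5.633760e+02  1.564818e+02 -2.468000e-01] 2.15 rms 0.93
fix ('top', 'scene') [ 5.629842e+02  1.554840e+02 -2.454000e-01] 2.36 rms 0.96
[[-0.9, -0.3], [-0.6, -0.9], [-0.5, 0.3], [-1.0, 0.3], [0.6, 0.1], [-2.4, -0.9], [-1.0, -2.2], [0.5, 0.0], [-0.3, 0.8], [-0.8, 0.9], [-0.7, -0.1], [-1.0, -0.4], [1.4, 0.2], [-1.9, -0.0]]
insp ('top',) [ 5.781338e+02 -1.595910e+02  1.805000e-01] 1.11 rms 0.54
insp ('scene',) [ 5.870332e+02 -1.563966e+02  1.900000e-01] 1.43 rms 0.96
insp ('top', 'scene') [ 5.805218e+02 -1.580002e+02  1.874000e-01] 2.83 rms 1.21
[[-0.5, -0.3], [-1.3, -1.3], [-0.7, -1.3], [0.5, -1.0], [-0.7, -0.2], [-1.3, -1.3], [0.6, -1.2], [0.4, -2.8], [-1.9, -1.2]]
```

Request:
{"op": "move_arm", "data": {
  "deltas": [
    {"slide":[2.2,3.4,0],"yaw":6.2},
    {"slide":[2.2,3.4,0],"yaw":6.2},
    {"slide":[2.2,3.4,0],"yaw":6.2},
    {"slide":[2.2,3.4,0],"yaw":6.2},
    {"slide":[2.2,3.4,0],"yaw":6.2},
    {"slide":[2.2,3.4,0],"yaw":6.2},
    {"slide":[2.2,3.4,0],"yaw":6.2},
    {"slide":[2.2,3.4,0],"yaw":6.2},
    {"slide":[2.2,3.4,0],"yaw":6.2},
    {"slide":[2.2,3.4,0],"yaw":6.2},
    {"slide":[2.2,3.4,0],"yaw":6.2},
    {"slide":[2.2,3.4,0],"yaw":6.2}
  ],
  "fingers": 8.0,
  "squeeze": 30
}}

```text
time_s: 1.7
position: [447.9, -239.9, 239.2]
ee_rot: [1.0, 0.004, 0.0, 0.0]
wrist_force: [1.7, -0.4, 0.2]
finger_gap: 80.0
```

Request:
{"op": "move_arm", "data": {
  "deltas": [
    {"slide":[0.2,3.4,0],"yaw":6.2},
    {"slide":[0.2,3.4,0],"yaw":6.2},
    {"slide":[0.2,3.4,0],"yaw":6.2},
    {"slide":[0.2,3.4,0],"yaw":6.2},
    {"slide":[0.2,3.4,0],"yaw":6.2},
    {"slide":[0.2,3.4,0],"yaw":6.2},
    {"slide":[0.2,3.4,0],"yaw":6.2},
    {"slide":[0.2,3.4,0],"yaw":6.2},
    {"slide":[0.2,3.4,0],"yaw":6.2},
    {"slide":[0.2,3.4,0],"yaw":6.2},
    {"slide":[0.2,3.4,0],"yaw":6.2},
    {"slide":[0,0,0],"yaw":0}
  ]
}}

```text
time_s: 2.7
position: [469.2, 137.3, 239.1]
ee_rot: [0.825, 0.565, 0.001, -0.001]
wrist_force: [-0.6, -0.3, 0.7]
finger_gap: 80.0
```

```bash
cat >> h.py <<'E'
FIX=(563.,155.,-.246); INS=(580.,-158.5,.186)
def where():
    s=env.get_state(); j=R.from_quat(s["ee_rot"]).as_matrix()
    return s,s["position"],np.degrees(np.arctan2(j[1,0],j[0,0])),j[:,2]
def to(p,ang,pose=FIX):
    "print slide(cm) & yaw to bring TCP to fixture-frame point p (mm) and jaw axis to fixture angle ang(deg)"
    s,x,a,z=where(); g=f2w(p,pose)[0]
    print("t",round(s["time_s"],2),"TCP",np.round(x,1),"jaw",round(a,1),"z",np.round(z,3),"F",np.round(s["wrist_force"],1),"gap",round(s["finger_gap"],1),"j",np.round(s["joints"],2))
    dy=(np.degrees(pose[2])+ang-a+180)%360-180
    print("-> slide cm",np.round((g-x)/10,2),"yaw",round(dy,1))
E
python3 -c "
from h import *
to((-92,0,220),90)"
```

```text
t 2.7 TCP [469.2 137.3 239.1] jaw 68.8 z [ 0.001  0.003 -1.   ] F [-0.6 -0.3  0.7] gap 80.0 j [ 0.23 -0.09  1.99  0.    1.24 -0.97]
-> slide cm [ 0.46  4.01 -1.91] yaw 7.1
```

Request:
{"op": "move_arm", "data": {
  "deltas": [
    {"slide":[0.2,2.0,-1.0],"yaw":3.5},
    {"slide":[0.3,2.0,-1.0],"yaw":3.6},
    {"slide":[0,0,-2.0]},
    {"slide":[0,0,-2.0]},
    {"slide":[0,0,-2.0]},
    {"slide":[0,0,-2.0]},
    {"slide":[0,0,-1.5]},
    {"slide":[0,0,-0.8]},
    {"slide":[0,0,-0.4]},
    {"slide":[0,0,0]}
  ]
}}

```text
validation failed for argument at $.de...
```

```bash
python3 -c "
from h import *
to((-92,0,111),90)
for n in ('top','scene'):
    im=eyes.grab_frame(n)
    c=im[170:300,220:350] if n=='top' else im[150:280,320:450]
    cv2.imwrite(f'pics/k_{n}.png',cv2.resize(c,None,fx=4,fy=4,interpolation=cv2.INTER_CUBIC)[:,:,::-1])
a=cv2.imread('pics/k_top.png');b=cv2.imread('pics/k_scene.png');cv2.imwrite('pics/k1.png',cv2.resize(np.hstack([a,b]),(800,400)))"
```

```text
t 2.7 TCP [469.2 137.3 239.1] jaw 68.8 z [ 0.001  0.003 -1.   ] F [-0.6 -0.3  0.7] gap 80.0 j [ 0.23 -0.09  1.99  0.    1.24 -0.97]
-> slide cm [  0.46   4.01 -12.81] yaw 7.1
```

View pics/k1.png

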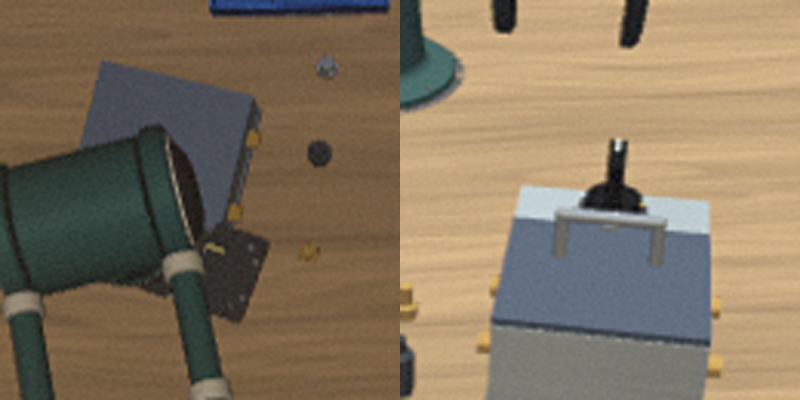

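The move was refused because every row needs a yaw value. The scene view shows the open fingers above the knob at about (505,20) and (635,35), with the knob at (618,160).

Request:
{"op": "move_arm", "data": {
  "deltas": [
    {"slide":[0.2,2.0,-1.0],"yaw":3.5},
    {"slide":[0.3,2.0,-1.0],"yaw":3.6},
    {"slide":[0,0,-2.0],"yaw":0},
    {"slide":[0,0,-2.0],"yaw":0},
    {"slide":[0,0,-2.0],"yaw":0},
    {"slide":[0,0,-2.0],"yaw":0},
    {"slide":[0,0,-1.5],"yaw":0},
    {"slide":[0,0,-0.8],"yaw":0},
    {"slide":[0,0,-0.4],"yaw":0},
    {"slide":[0,0,0],"yaw":0}
  ]
}}

```text
time_s: 3.63
position: [473.9, 171.3, 111.1]
ee_rot: [0.792, 0.611, -0.001, -0.0]
wrist_force: [0.5, 0.1, 0.3]
finger_gap: 80.3
```

```bash
python3 -c "
from h import *
to((-92,0,111),90)
im=eyes.grab_frame('scene');c=im[150:280,320:450]
cv2.imwrite('pics/k2.png',cv2.resize(c,None,fx=4.5,fy=4.5,interpolation=cv2.INTER_CUBIC)[:,:,::-1])"
```

```text
t 3.63 TCP [473.9 171.3 111.1] jaw 75.3 z [-0.001 -0.001 -1.   ] F [0.5 0.1 0.3] gap 80.3 j [ 0.3   0.06  2.09 -0.    0.99 -1.02]
-> slide cm [-0.01  0.61 -0.01] yaw 0.6
```

View pics/k2.png

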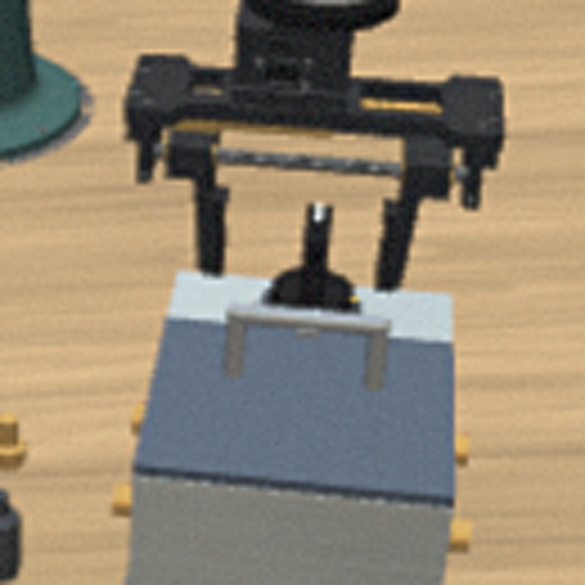

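The fingers straddle the bar, with inner edges at about (225,240) and (385,240) and the bar at 317. That puts them about 6 mm off in y, which agrees with the fit. I'll correct that and then close.

Request:
{"op": "move_arm", "data": {
  "deltas": [
    {"slide":[0,0.6,0],"yaw":0.6},
    {"slide":[0,0,0],"yaw":0}
  ]
}}

```text
time_s: 3.85
position: [475.3, 179.2, 113.1]
ee_rot: [0.788, 0.616, 0.001, 0.0]
wrist_force: [-0.0, -0.1, -0.3]
finger_gap: 79.9
```

Request:
{"op": "move_arm", "data": {
  "deltas": [
    {"slide":[0,0,0],"yaw":0},
    {"slide":[0,0,0],"yaw":0},
    {"slide":[0,0,0],"yaw":0},
    {"slide":[0,0,0],"yaw":0},
    {"slide":[0,0,0],"yaw":0},
    {"slide":[0,0,0],"yaw":0}
  ],
  "fingers": 0
}}

```text
time_s: 4.35
position: [474.1, 178.3, 111.7]
ee_rot: [0.788, 0.616, -0.0, -0.0]
wrist_force: [0.1, 0.0, -0.6]
finger_gap: 42.1
```

```bash
python3 -c "
from h import *
to((-92,0,111),90); print(env.get_state()['ft_torque'])"
```

```text
t 4.35 TCP [474.1 178.3 111.7] jaw 76.0 z [-0.  0. -1.] F [ 0.1  0.  -0.6] gap 42.1 j [ 0.31  0.06  2.09  0.    0.99 -1.02]
-> slide cm [-0.03 -0.09 -0.07] yaw -0.1
[ 0.01584516 -0.17361375  0.0652001 ]
```

Fingers close at about 75 mm/s, so they need roughly 5 more rows.

Request:
{"op": "move_arm", "data": {
  "deltas": [
    {"slide":[0,0,0],"yaw":0},
    {"slide":[0,0,0],"yaw":0},
    {"slide":[0,0,0],"yaw":0},
    {"slide":[0,0,0],"yaw":0},
    {"slide":[0,0,0],"yaw":0},
    {"slide":[0,0,0],"yaw":0}
  ]
}}

```text
time_s: 4.85
position: [474.3, 179.0, 111.7]
ee_rot: [0.788, 0.616, 0.001, -0.0]
wrist_force: [0.8, 4.1, -1.0]
finger_gap: 13.7
```

Request:
{"op": "move_arm", "data": {
  "deltas": [
    {"slide":[0,0,0],"yaw":-6},
    {"slide":[0,0,0],"yaw":-6},
    {"slide":[0,0,0],"yaw":-6},
    {"slide":[0,0,0],"yaw":-6}
  ]
}}

```text
time_s: 5.18
position: [474.3, 179.0, 111.7]
ee_rot: [0.9, 0.437, 0.0, -0.0]
wrist_force: [0.2, 3.5, -2.3]
finger_gap: 13.9
```

Request:
{"op": "move_arm", "data": {
  "deltas": [
    {"slide":[0,0,0],"yaw":-6},
    {"slide":[0,0,0],"yaw":-6},
    {"slide":[0,0,0],"yaw":-6},
    {"slide":[0,0,0],"yaw":-6},
    {"slide":[0,0,0],"yaw":-6},
    {"slide":[0,0,0],"yaw":-6},
    {"slide":[0,0,0],"yaw":-6},
    {"slide":[0,0,0],"yaw":-2.5},
    {"slide":[0,0,0],"yaw":0}
  ]
}}

```text
time_s: 5.93
position: [474.4, 179.0, 111.7]
ee_rot: [0.998, 0.065, 0.0, -0.001]
wrist_force: [1.5, 4.8, -2.8]
finger_gap: 14.1
```

```bash
python3 -c "
from h import *
to((-92,0,111),21.2); print(env.get_state()['ft_torque'])
im=eyes.grab_frame('scene');c=im[150:280,320:450]
cv2.imwrite('pics/k3.png',cv2.resize(c,None,fx=4.5,fy=4.5,interpolation=cv2.INTER_CUBIC)[:,:,::-1])"
```

```text
t 5.93 TCP [474.4 179.  111.7] jaw 7.5 z [ 0.001  0.001 -1.   ] F [ 1.5  4.8 -2.8] gap 14.1 j [0.31 0.06 2.09 0.   0.99 0.18]
-> slide cm [-0.06 -0.16 -0.07] yaw -0.4
[ 0.69000038 -0.12969393 -0.11756538]
```

View pics/k3.png

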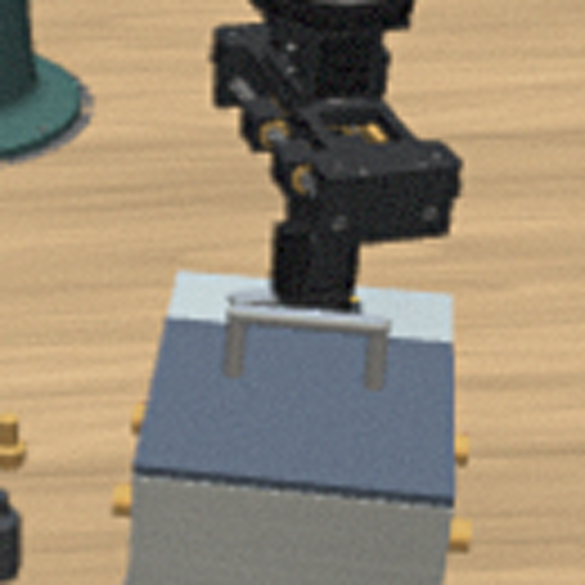

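The knob turned 68.5° with the bar gripped throughout, and the grey tongue now shows off to the side at about (230,297). I'll release and rise.

Request:
{"op": "move_arm", "data": {
  "deltas": [
    {"slide":[0,0,0],"yaw":0},
    {"slide":[0,0,0],"yaw":0},
    {"slide":[0,0,0],"yaw":0},
    {"slide":[0,0,1.0],"yaw":0},
    {"slide":[0,0,2],"yaw":0},
    {"slide":[0,0,3],"yaw":0},
    {"slide":[0,0,3],"yaw":0},
    {"slide":[1,0,1],"yaw":-4},
    {"slide":[2,0,0],"yaw":-6},
    {"slide":[2,0,0],"yaw":-6},
    {"slide":[2,0,0],"yaw":-6},
    {"slide":[0,0,0],"yaw":0}
  ],
  "fingers": 4.5
}}

```text
time_s: 6.98
position: [547.3, 178.0, 213.0]
ee_rot: [0.992, -0.128, 0.002, -0.0]
wrist_force: [-0.1, -0.6, 0.0]
finger_gap: 44.7
```

```bash
sed -i 's/FIX=(563.,155./FIX=(563.,156./' h.py; python3 -c "
from h import *
to((-10,0,122),0)
for n in ('top','scene'):
    im=eyes.grab_frame(n)
    c=im[170:300,220:350] if n=='top' else im[150:280,320:450]
    cv2.imwrite(f'pics/k_{n}.png',cv2.resize(c,None,fx=4,fy=4,interpolation=cv2.INTER_CUBIC)[:,:,::-1])
a=cv2.imread('pics/k_top.png');b=cv2.imread('pics/k_scene.png');cv2.imwrite('pics/k4.png',cv2.resize(np.hstack([a,b]),(800,400)))"
```

```text
t 6.98 TCP [547.3 178.  213. ] jaw -14.7 z [ 0.003  0.    -1.   ] F [-0.1 -0.6  0. ] gap 44.7 j [ 0.27  0.09  1.85 -0.    1.19  0.53]
-> slide cm [ 0.6  -1.96 -9.1 ] yaw 0.6
```

View pics/k4.png

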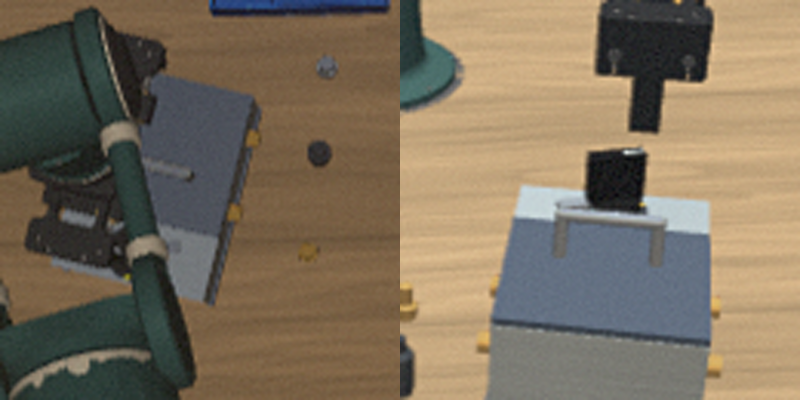

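The knob bar now stands broadside at (615,180), so it has stayed at its second position. Next I move to the handle.

Request:
{"op": "move_arm", "data": {
  "deltas": [
    {"slide":[0.6,-1.9,-1.0],"yaw":0.6},
    {"slide":[0,0,-2],"yaw":0},
    {"slide":[0,0,-2],"yaw":0},
    {"slide":[0,0,-2],"yaw":0},
    {"slide":[0,0,-1.4],"yaw":0},
    {"slide":[0,0,-0.7],"yaw":0},
    {"slide":[0,0,0],"yaw":0}
  ]
}}

```text
time_s: 7.67
position: [547.6, 158.9, 118.8]
ee_rot: [0.993, -0.12, -0.002, 0.001]
wrist_force: [-0.7, -0.4, -0.1]
finger_gap: 44.8
```

Request:
{"op": "move_arm", "data": {
  "deltas": [
    {"slide":[0,0,0],"yaw":0},
    {"slide":[0,0,0],"yaw":0},
    {"slide":[0,0,0],"yaw":0},
    {"slide":[0,0,0],"yaw":0},
    {"slide":[0,0,0],"yaw":0},
    {"slide":[0,0,0],"yaw":0},
    {"slide":[0,0,0],"yaw":0}
  ],
  "fingers": 0,
  "squeeze": 15
}}

```text
time_s: 8.25
position: [553.8, 158.8, 121.9]
ee_rot: [0.993, -0.12, 0.004, -0.0]
wrist_force: [8.8, -1.9, -5.1]
finger_gap: 9.3
```

```bash
python3 -c "
from h import *
to((-10,0,122),0)
import numpy as np
P=[]
for th in range(0,85,8):
    a=np.radians(24.5+th); P.append([80-98.9*np.cos(a),0,90.5+98.9*np.sin(a)])
W=f2w(np.array(P),FIX); print(np.round(np.diff(W,axis=0)/10,2).tolist())"
```

```text
t 8.25 TCP [553.8 158.8 121.9] jaw -13.8 z [ 0.008 -0.    -1.   ] F [ 8.8 -1.9 -5.1] gap 9.3 j [ 0.24  0.17  1.94 -0.    1.02  0.48]
-> slide cm [-0.05 -0.04  0.01] yaw -0.3
[[0.64, -0.16, 1.21], [0.8, -0.2, 1.11], [0.94, -0.24, 0.98], [1.06, -0.27, 0.84], [1.16, -0.29, 0.68], [1.25, -0.31, 0.51], [1.3, -0.33, 0.32], [1.33, -0.33, 0.13], [1.34, -0.34, -0.06], [1.32, -0.33, -0.25]]
```

Request:
{"op": "move_arm", "data": {
  "deltas": [
    {"slide":[0.64,-0.16,1.21],"yaw":0},
    {"slide":[0.8,-0.2,1.11],"yaw":0},
    {"slide":[0.94,-0.24,0.98],"yaw":0},
    {"slide":[1.06,-0.27,0.84],"yaw":0},
    {"slide":[0,0,0],"yaw":0}
  ]
}}

```text
time_s: 8.67
position: [585.7, 150.5, 163.9]
ee_rot: [0.993, -0.121, 0.0, -0.0]
wrist_force: [-3.1, 0.5, 4.9]
finger_gap: 9.4
```

```bash
cat > fl.py <<'E'
from h import *
import sys
to((-10,0,122),0)
im=eyes.grab_frame('scene');c=im[100:280,290:470]
cv2.imwrite(sys.argv[1],cv2.resize(c,None,fx=3.3,fy=3.3,interpolation=cv2.INTER_CUBIC)[:,:,::-1])
E
python3 fl.py pics/f1.png
```

```text
t 8.67 TCP [585.7 150.5 163.9] jaw -13.9 z [ 0.001  0.    -1.   ] F [-3.1  0.5  4.9] gap 9.4 j [0.21 0.19 1.84 0.   1.11 0.45]
-> slide cm [-3.24  0.79 -4.19] yaw -0.2
```

View pics/f1.png

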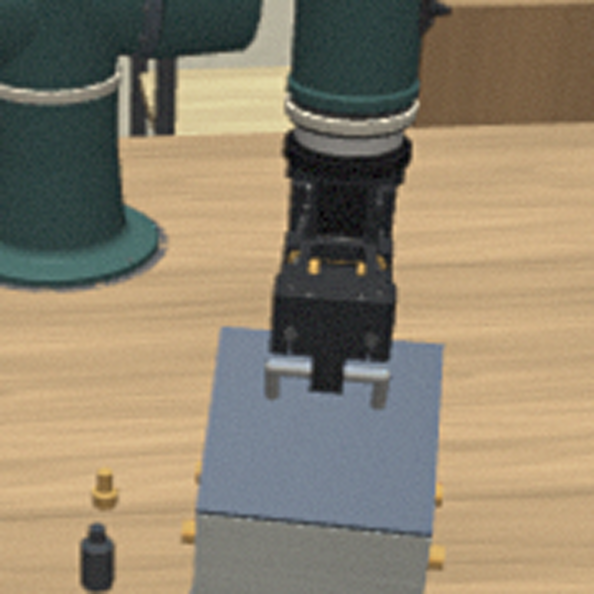

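The flap is rising with the bar: its free edge is now at about (220,330)-(440,345). I'll continue the arc.

Request:
{"op": "move_arm", "data": {
  "deltas": [
    {"slide":[1.16,-0.29,0.68],"yaw":0},
    {"slide":[1.25,-0.31,0.51],"yaw":0},
    {"slide":[1.3,-0.33,0.32],"yaw":0},
    {"slide":[1.33,-0.33,0.13],"yaw":0},
    {"slide":[0.8,-0.2,-0.03],"yaw":0},
    {"slide":[0,0,0],"yaw":0}
  ]
}}

```text
time_s: 9.22
position: [644.6, 135.2, 179.3]
ee_rot: [0.993, -0.121, 0.002, 0.0]
wrist_force: [-0.2, -2.0, 5.5]
finger_gap: 9.5
```

```bash
python3 fl.py pics/f2.png
```

```text
t 9.22 TCP [644.6 135.2 179.3] jaw -13.9 z [ 0.003 -0.001 -1.   ] F [-0.2 -2.   5.5] gap 9.5 j [ 0.17  0.27  1.71 -0.    1.16  0.41]
-> slide cm [-9.13  2.32 -5.73] yaw -0.2
```

View pics/f2.png

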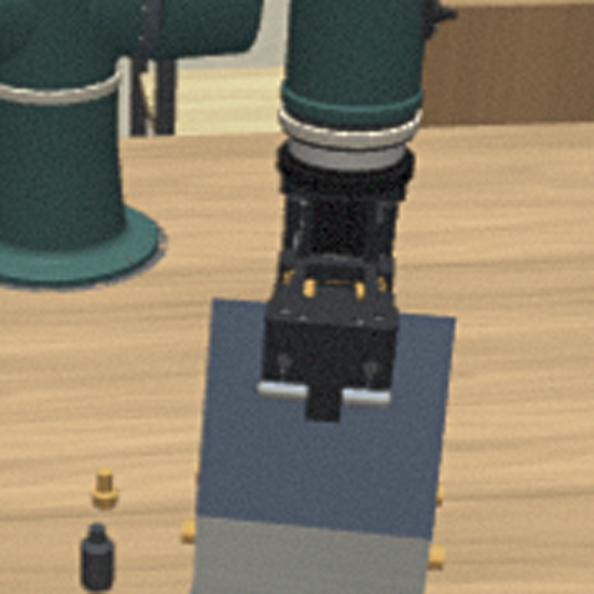

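The flap is at about 68° by the arm's position. I'll release with a small opening, go up and over, and finish from the underside with closed fingers.

Request:
{"op": "move_arm", "data": {
  "deltas": [
    {"slide":[0,0,0],"yaw":0},
    {"slide":[0,0,0],"yaw":0},
    {"slide":[0,0,0],"yaw":0},
    {"slide":[0,0,0.6],"yaw":0},
    {"slide":[0,0,1.5],"yaw":0},
    {"slide":[0,0,2.5],"yaw":0},
    {"slide":[0,0,2.5],"yaw":0},
    {"slide":[-1.0,0.25,1.0],"yaw":0},
    {"slide":[-2.9,0.72,0],"yaw":0},
    {"slide":[-2.9,0.72,0],"yaw":0},
    {"slide":[-2.9,0.72,0],"yaw":0},
    {"slide":[-1.0,0.25,0],"yaw":0}
  ],
  "fingers": 2.8
}}

```text
time_s: 10.27
position: [531.8, 163.4, 258.6]
ee_rot: [0.993, -0.12, -0.001, 0.0]
wrist_force: [-0.4, 0.3, -0.4]
finger_gap: 28.2
```

```bash
python3 - <<'E'
from h import *
to((-20,0,195),0)
a=eyes.grab_frame('scene')[100:280,290:470]; b=eyes.grab_frame('top')[120:300,200:380]
cv2.imwrite('pics/f3.png',cv2.resize(np.hstack([a,b]),(800,400),interpolation=cv2.INTER_CUBIC)[:,:,::-1])
E
```

```text
t 10.27 TCP [531.8 163.4 258.6] jaw -13.8 z [-0.003  0.    -1.   ] F [-0.4  0.3 -0.4] gap 28.2 j [0.25 0.03 1.83 0.   1.28 0.49]
-> slide cm [ 1.18 -0.25 -6.36] yaw -0.3
```

View pics/f3.png

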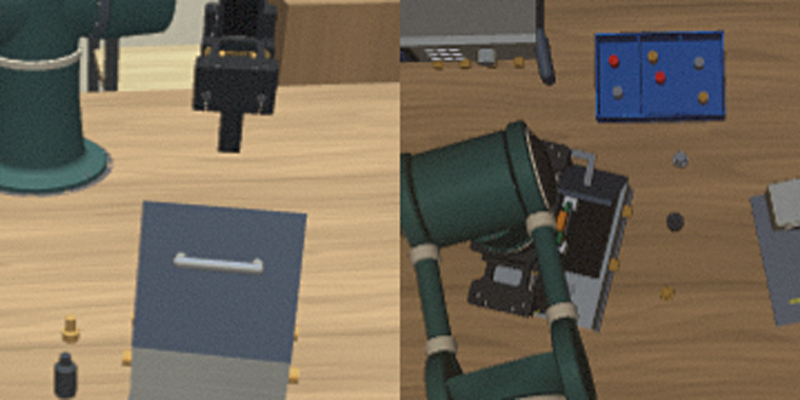

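The flap stands at about 68° with the bar free, and the orange tab in the bay shows at about (562,220) in the right panel. Next I lower with closed fingers and push.

Request:
{"op": "move_arm", "data": {
  "deltas": [
    {"slide":[0,0,-1.8],"yaw":0},
    {"slide":[0,0,-2.3],"yaw":0},
    {"slide":[0,0,-2.2],"yaw":0},
    {"slide":[1.5,-0.37,0],"yaw":0},
    {"slide":[1.5,-0.37,0],"yaw":0},
    {"slide":[1.2,-0.3,0],"yaw":0},
    {"slide":[1.2,-0.3,0],"yaw":0},
    {"slide":[1.2,-0.3,0],"yaw":0}
  ],
  "fingers": 0
}}

```text
time_s: 11.03
position: [603.5, 145.9, 196.5]
ee_rot: [0.993, -0.121, 0.0, -0.0]
wrist_force: [-1.3, 0.2, 1.9]
finger_gap: 0.6
```

Request:
{"op": "move_arm", "data": {
  "deltas": [
    {"slide":[1.2,-0.3,0],"yaw":0},
    {"slide":[1.2,-0.3,0],"yaw":0},
    {"slide":[1.2,-0.3,0],"yaw":0},
    {"slide":[0,0,0],"yaw":0}
  ]
}}

```text
time_s: 11.37
position: [640.4, 136.4, 196.0]
ee_rot: [0.993, -0.121, 0.001, 0.0]
wrist_force: [-0.3, -0.4, -0.9]
finger_gap: 0.2
```

```bash
python3 fl.py pics/f4.png
```

```text
t 11.37 TCP [640.4 136.4 196. ] jaw -13.9 z [ 0.001 -0.    -1.   ] F [-0.3 -0.4 -0.9] gap 0.2 j [ 0.17  0.25  1.7  -0.    1.19  0.42]
-> slide cm [-8.71  2.21 -7.4 ] yaw -0.2
```

View pics/f4.png

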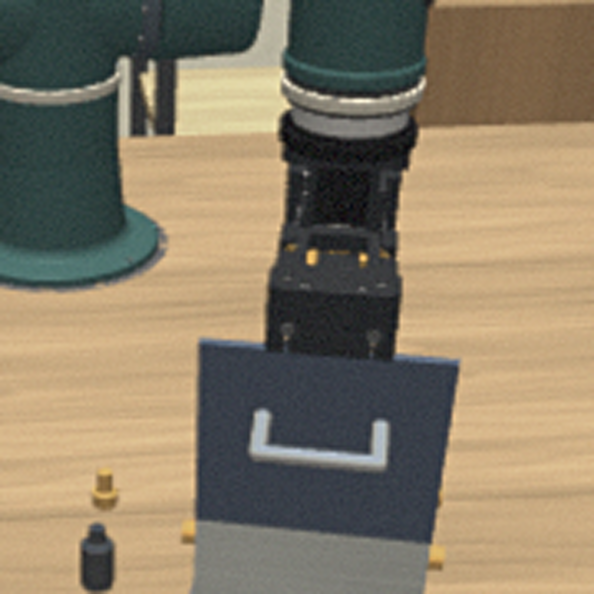

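```bash
python3 - <<'E'
from h import *
for th in (80,85,90,95,100,105,108):
    t=np.radians(th); u=np.array([-np.cos(t),np.sin(t)]); n=np.array([np.sin(t),np.cos(t)]) 
    e=lambda s,h,y:[80+u[0]*s+n[0]*h,y,90.5+u[1]*s+n[1]*h]
    print(th,np.round(proj('scene',f2w(np.array([e(140,0,-75),e(140,0,75),e(90,41,0)]),FIX)),1).tolist())
E
```

```text
80 [[352.6, 192.6], [428.4, 198.3], [387.3, 226.0]]
85 [[351.9, 194.6], [428.7, 200.5], [387.0, 229.3]]
90 [[351.2, 197.2], [428.9, 203.2], [386.6, 232.9]]
95 [[350.5, 200.3], [429.0, 206.5], [386.3, 236.7]]
100 [[349.8, 203.9], [429.1, 210.3], [385.9, 240.8]]
105 [[349.0, 208.1], [429.1, 214.6], [385.5, 245.0]]
108 [[348.5, 210.8], [429.1, 217.5], [385.3, 247.6]]
```

The comparison with the projected model puts the flap at about 98°, past upright. I'll retreat to one side so the top camera can see into the bay.

Request:
{"op": "move_arm", "data": {
  "deltas": [
    {"slide":[-2.3,0.58,0.5],"yaw":0},
    {"slide":[-2.3,0.58,1.0],"yaw":0},
    {"slide":[-2.3,0.58,1.0],"yaw":3},
    {"slide":[0,-3.0,0.5],"yaw":7},
    {"slide":[0,-3.8,0],"yaw":7},
    {"slide":[0,-3.8,0],"yaw":7},
    {"slide":[0,-3.8,0],"yaw":7},
    {"slide":[0,-3.8,0],"yaw":7},
    {"slide":[0,-3.8,0],"yaw":7},
    {"slide":[0,0,0],"yaw":7},
    {"slide":[0,0,0],"yaw":7}
  ],
  "fingers": 4.0
}}

```text
time_s: 12.33
position: [568.8, -62.6, 226.4]
ee_rot: [0.926, 0.377, 0.0, 0.0]
wrist_force: [0.0, 0.8, -0.4]
finger_gap: 40.3
```

```bash
python3 - <<'E'
from h import *
to((9,0,53),90)
im=eyes.grab_frame('top'); cv2.imwrite('pics/t5raw.png',im[:,:,::-1])
cv2.imwrite('pics/t5.png',cv2.resize(im[180:280,225:315],None,fx=6,fy=6,interpolation=cv2.INTER_CUBIC)[:,:,::-1])
print([(np.round(d["position"],1).tolist(),round(d["score"],2)) for d in spotter.find_in("top","insert_tab")[:3]])
print(proj('top',f2w([[9,0,83],[9,0,57],[-92,0,142],[-3,5,83],[21,-5,83]],FIX)).round(1).tolist())
E
```

```text
t 12.33 TCP [568.8 -62.6 226.4] jaw 44.3 z [ 0.001 -0.    -1.   ] F [ 0.   0.8 -0.4] gap 40.3 j [-0.15  0.08  1.84 -0.    1.22 -0.93]
-> slide cm [  0.3   21.64 -17.34] yaw 31.6
[([273.2, 218.3], 0.44)]
[[271.3, 218.9], [272.4, 219.9], [260.2, 251.0], [268.7, 222.4], [273.9, 215.3]]
```

View pics/t5.png

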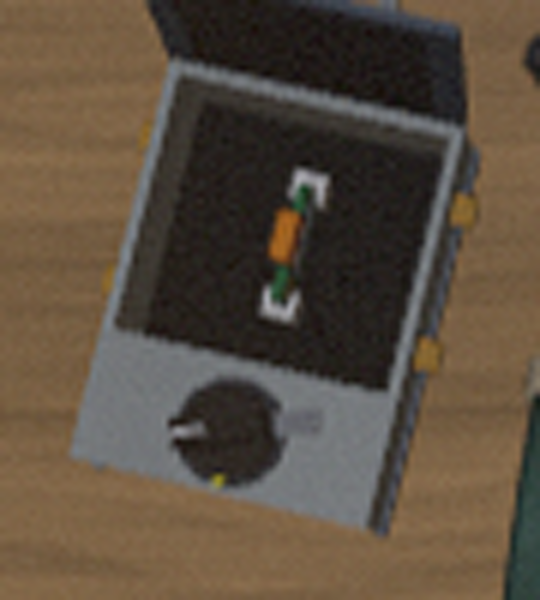

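The bay is open, with the orange tab at (285,235) in the zoom, which is (272.1,218.8) in the full picture. That is within 1 px of the prediction. The knob's line points to the second position. I'll move over the tab and descend.

Request:
{"op": "move_arm", "data": {
  "deltas": [
    {"slide":[0,3.6,0],"yaw":6.3},
    {"slide":[0,3.6,0],"yaw":6.3},
    {"slide":[0,3.6,0],"yaw":6.3},
    {"slide":[0,3.6,0],"yaw":6.3},
    {"slide":[0,3.6,0],"yaw":6.4},
    {"slide":[0.3,3.5,0],"yaw":0},
    {"slide":[0,0,-2.5],"yaw":0},
    {"slide":[0,0,-2.5],"yaw":0},
    {"slide":[0,0,-2.5],"yaw":0},
    {"slide":[0,0,0],"yaw":0},
    {"slide":[0,0,0],"yaw":0}
  ]
}}

```text
time_s: 13.35
position: [570.4, 155.1, 149.7]
ee_rot: [0.789, 0.614, -0.002, -0.001]
wrist_force: [-0.3, -0.5, 0.3]
finger_gap: 39.5
```

```bash
python3 -c "
from h import *
to((9,0,53),90)"
```

```text
t 13.35 TCP [570.4 155.1 149.7] jaw 75.7 z [-0.004 -0.001 -1.   ] F [-0.3 -0.5  0.3] gap 39.5 j [ 0.22  0.18  1.88 -0.    1.09 -1.1 ]
-> slide cm [ 0.13 -0.13 -9.67] yaw 0.2
```

Request:
{"op": "move_arm", "data": {
  "deltas": [
    {"slide":[0.1,-0.2,-2.0],"yaw":0},
    {"slide":[0,0,-2.5],"yaw":0},
    {"slide":[0,0,-2.5],"yaw":0},
    {"slide":[0,0,-1.7],"yaw":0},
    {"slide":[0,0,-0.9],"yaw":0},
    {"slide":[0,0,0],"yaw":0}
  ]
}}

```text
time_s: 13.85
position: [572.7, 152.6, 54.7]
ee_rot: [0.789, 0.614, -0.001, -0.0]
wrist_force: [0.2, -0.5, -0.2]
finger_gap: 40.0
```

```bash
python3 -c "
from h import *
to((9,0,53),90)"
```

```text
t 13.85 TCP [572.7 152.6  54.7] jaw 75.7 z [-0.001 -0.    -1.   ] F [ 0.2 -0.5 -0.2] gap 40.0 j [ 0.22  0.29  1.94 -0.    0.91 -1.1 ]
-> slide cm [-0.1   0.12 -0.17] yaw 0.2
```

Request:
{"op": "move_arm", "data": {
  "deltas": [
    {"slide":[0,0,0],"yaw":0},
    {"slide":[0,0,0],"yaw":0},
    {"slide":[0,0,0],"yaw":0},
    {"slide":[0,0,0],"yaw":0},
    {"slide":[0,0,0],"yaw":0},
    {"slide":[0,0,0],"yaw":0},
    {"slide":[0,0,0],"yaw":0}
  ],
  "fingers": 0,
  "squeeze": 25
}}

```text
time_s: 14.43
position: [574.0, 153.0, 56.4]
ee_rot: [0.789, 0.614, 0.001, 0.0]
wrist_force: [-0.1, 0.5, 5.4]
finger_gap: 9.8
```

```bash
python3 -c "
from h import *
to((9,0,53),90)"
```

```text
t 14.43 TCP [574.  153.   56.4] jaw 75.8 z [ 0.002  0.001 -1.   ] F [-0.1  0.5  5.4] gap 9.8 j [ 0.22  0.29  1.94  0.    0.91 -1.1 ]
-> slide cm [-0.23  0.08 -0.34] yaw 0.1
```

The tab is pinched: the gap is 9.8 mm and side forces are small. Now I draw it straight up.

Request:
{"op": "move_arm", "data": {
  "deltas": [
    {"slide":[0,0,0.5],"yaw":0},
    {"slide":[0,0,0.8],"yaw":0},
    {"slide":[0,0,1.0],"yaw":0},
    {"slide":[0,0,1.0],"yaw":0},
    {"slide":[0,0,0],"yaw":0}
  ]
}}

```text
time_s: 14.85
position: [574.8, 153.2, 91.1]
ee_rot: [0.789, 0.614, 0.002, 0.001]
wrist_force: [0.4, -0.3, -0.6]
finger_gap: 9.6
```

Request:
{"op": "move_arm", "data": {
  "deltas": [
    {"slide":[0,0,1.0],"yaw":0},
    {"slide":[0,0,1.5],"yaw":0},
    {"slide":[0,0,2.0],"yaw":0},
    {"slide":[0,0,2.0],"yaw":0},
    {"slide":[0,0,2.0],"yaw":0},
    {"slide":[0,0,1.0],"yaw":0},
    {"slide":[0,0,0],"yaw":0}
  ]
}}

```text
time_s: 15.43
position: [574.9, 153.2, 186.6]
ee_rot: [0.789, 0.614, 0.002, 0.001]
wrist_force: [0.4, 0.5, -0.9]
finger_gap: 9.8
```

```bash
python3 - <<'E'
from h import *
to((-115,0,138.5),0,INS)
a=eyes.grab_frame('scene')[100:280,290:470]; b=eyes.grab_frame('top')[150:300,220:370]
a=cv2.resize(a,(400,400),interpolation=cv2.INTER_CUBIC);b=cv2.resize(b,(400,400),interpolation=cv2.INTER_CUBIC)
cv2.imwrite('pics/g1.png',np.hstack([a,b])[:,:,::-1])
E
```

```text
t 15.43 TCP [574.9 153.2 186.6] jaw 75.8 z [ 0.005  0.001 -1.   ] F [ 0.4  0.5 -0.9] gap 9.8 j [ 0.22  0.15  1.84  0.    1.15 -1.1 ]
-> slide cm [-10.79 -33.29  -4.81] yaw -65.1
```

View pics/g1.png

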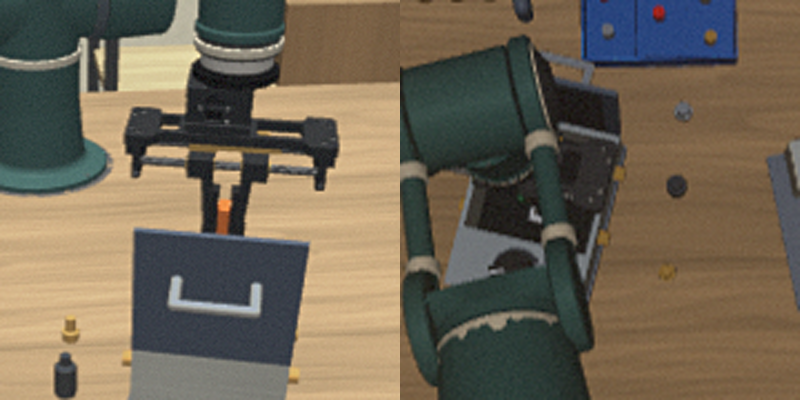

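The insert is clear of the box, with the tab in the fingers at (224,215). Now I carry it to the view point.

Request:
{"op": "move_arm", "data": {
  "deltas": [
    {"slide":[-0.8,-1.8,0],"yaw":-4},
    {"slide":[-1.2,-2.8,0],"yaw":-5.5},
    {"slide":[-1.2,-3.0,0],"yaw":-6},
    {"slide":[-1.2,-3.0,0],"yaw":-6},
    {"slide":[-1.2,-3.0,0],"yaw":-6},
    {"slide":[-1.2,-3.0,0],"yaw":-6},
    {"slide":[-1.2,-3.0,0],"yaw":-6},
    {"slide":[-1.2,-3.0,0],"yaw":-6},
    {"slide":[-1.2,-3.0,0],"yaw":-6},
    {"slide":[-0.4,-3.0,0],"yaw":-6},
    {"slide":[0,-2.8,0],"yaw":-5},
    {"slide":[0,-1.6,0],"yaw":-2.5}
  ]
}}

```text
time_s: 16.53
position: [463.3, -179.3, 181.3]
ee_rot: [0.996, 0.091, -0.001, -0.0]
wrist_force: [-0.7, -0.6, 0.6]
finger_gap: 9.7
```

Request:
{"op": "move_arm", "data": {
  "deltas": [
    {"slide":[0,0,-1.0],"yaw":0},
    {"slide":[0,0,-1.5],"yaw":0},
    {"slide":[0,0,-1.3],"yaw":0},
    {"slide":[0,0,-0.7],"yaw":0},
    {"slide":[0,0,0],"yaw":0},
    {"slide":[0,0,0],"yaw":0}
  ]
}}

```text
time_s: 17.03
position: [464.2, -176.2, 136.8]
ee_rot: [0.996, 0.095, -0.001, -0.001]
wrist_force: [0.5, -0.5, -0.7]
finger_gap: 9.7
```

```bash
python3 - <<'E'
from h import *
to((-115,0,141),0,INS)
A=eyes.grab_frame('scene');B=eyes.grab_frame('top')
cv2.imwrite('pics/sraw.png',A[:,:,::-1]);cv2.imwrite('pics/traw.png',B[:,:,::-1])
a=cv2.resize(A[120:300,160:340],(540,540),interpolation=cv2.INTER_CUBIC)
cv2.imwrite('pics/v1.png',a[:,:,::-1])
b=cv2.resize(B[150:350,280:480],(560,560),interpolation=cv2.INTER_CUBIC); cv2.imwrite('pics/v2.png',b[:,:,::-1])
for n in("scene","top"):
  for k in("insert","insert_tab","insert_mid"):
    print(n,k,[(np.round(d["position"],1).tolist(),round(d["score"],2)) for d in spotter.find_in(n,k)[:2]])
print(proj('scene',f2w([[-115,0,120],[-115,0,157]],INS)).round(1))
E
```

```text
t 17.03 TCP [ 464.2 -176.2  136.8] jaw 10.9 z [-0.003  0.001 -1.   ] F [ 0.5 -0.5 -0.7] gap 9.7 j [-0.41  0.02  2.08  0.    1.05 -0.6 ]
-> slide cm [ 0.28 -0.35  0.42] yaw -0.2
scene insert [([240.4, 213.0], 0.67)]
scene insert_tab [([240.9, 210.2], 0.87), ([387.3, 234.0], 0.63)]
scene insert_mid [([238.8, 214.1], 0.56)]
top insert []
top insert_tab [([266.9, 251.5], 0.47)]
top insert_mid []
[[238.9 211.9]
 [237.4 198.1]]
```

View pics/v1.png

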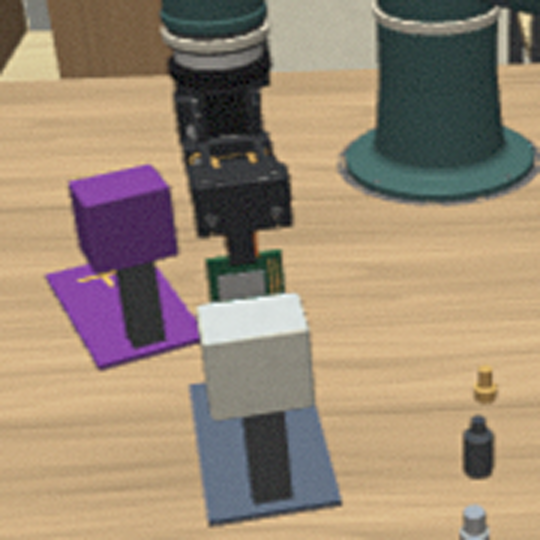

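View pics/v2.png

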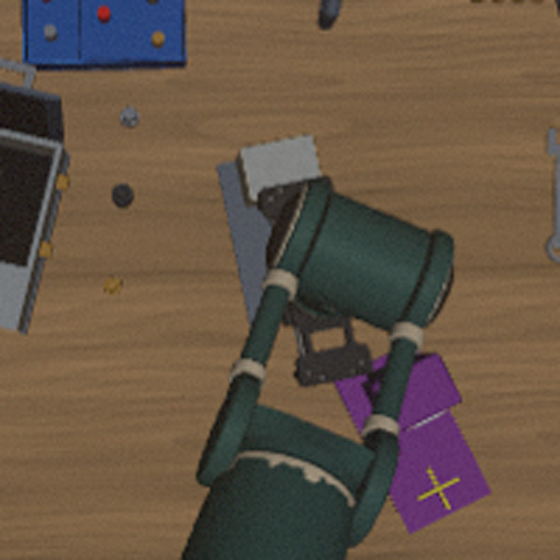

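The insert hangs upright in front of the lens, with its top edge from (207,258) to (284,250) in the scene crop. It sits a few mm off the computed spot, so I'll make a fine correction.

Request:
{"op": "move_arm", "data": {
  "deltas": [
    {"slide":[0.3,-0.3,0.4],"yaw":-0.2},
    {"slide":[0,0,0],"yaw":0},
    {"slide":[0,0,0],"yaw":0},
    {"slide":[0,0,0],"yaw":0},
    {"slide":[0,0,0],"yaw":0},
    {"slide":[0,0,0],"yaw":0}
  ]
}}

```text
time_s: 17.93
position: [468.0, -180.2, 142.1]
ee_rot: [0.996, 0.092, -0.0, -0.0]
wrist_force: [-0.2, -0.9, -0.6]
finger_gap: 9.5
```

```bash
python3 - <<'E'
from h import *
to((-115,0,141),0,INS)
print(env.get_state()["joint_vel"].round(3))
A=eyes.grab_frame('scene');B=eyes.grab_frame('top')
a=cv2.resize(A[180:260,200:280],(560,560),interpolation=cv2.INTER_CUBIC)[:,:,::-1].copy()
cv2.imwrite('pics/w1.png',a)
for q in proj('scene',f2w([[-115,30,142.5],[-115,-30,142.5],[-115,12,142.5],[-115,-12,142.5]],INS)): print(((q+.5-[200,180])*7).round())
b=cv2.resize(np.hstack([A[150:300,300:450],B[170:320,220:370]]),(800,400),interpolation=cv2.INTER_CUBIC); cv2.imwrite('pics/w2.png',b[:,:,::-1])
for n,k in (("scene","adapter_a"),("scene","adapter_b"),("scene","attenuator"),("scene","wrench"),("scene","meter")):
    print(k,[np.round(d["position"],1).tolist() for d in spotter.find_in(n,k)[:3]])
E
```

```text
t 17.93 TCP [ 468.  -180.2  142.1] jaw 10.6 z [-0.  0. -1.] F [-0.2 -0.9 -0.6] gap 9.5 j [-0.42  0.02  2.07  0.    1.05 -0.6 ]
-> slide cm [-0.1   0.05 -0.11] yaw 0.1
[ 0.002  0.001  0.001  0.    -0.001  0.001]
[358. 157.]
[179. 180.]
[305. 164.]
[233. 173.]
adapter_a [[317.1, 299.6], [320.9, 248.0], [391.8, 199.7]]
adapter_b [[317.1, 299.6], [320.9, 248.0], [391.8, 199.7]]
attenuator [[243.0, 258.0]]
wrench [[101.6, 286.4]]
meter [[505.0, 242.4], [243.0, 255.6]]
```

View pics/w1.png

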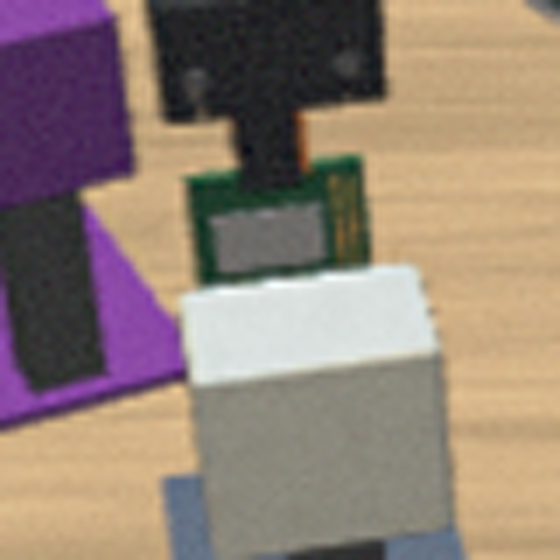

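View pics/w2.png

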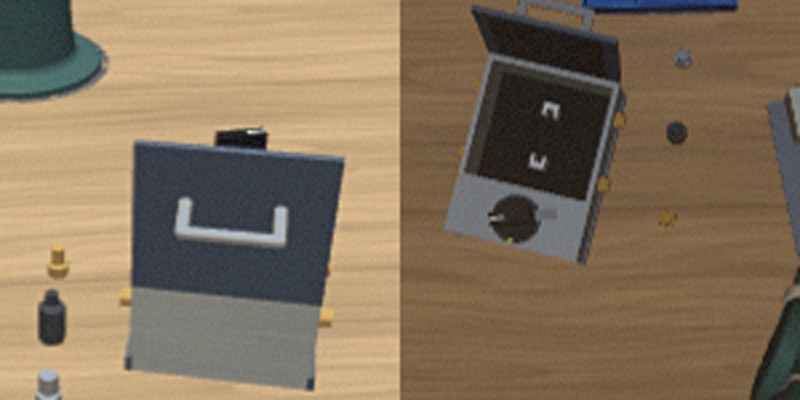

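The plate's top corners are seen at (360,157) and (188,178), against predictions of (358,157) and (179,180), so it is centred to about 3 mm and square. The bay is empty, the flap stands open past upright, the knob's line is at the second mark, and the loose parts show in the same places as before. I'll hand in.

```bash
python3 -c "
from cell import job
print(job.sign_off())"
```

```text
the job is handed in; nothing more can be done
None
```

I handed the job in at about 18 s, with the arm holding the insert still in front of the inspection camera.

**What I did**
- Turned the knob 68.5° clockwise. It stayed at the second mark after I let go.
- Lifted the flap by its handle to about 68°, then pushed it from underneath to about 98°, so it stands past upright on its own.
- Drew the insert straight up by its tab and carried it to the blue-grey inspector, keeping clear of the purple look-alike.

**Last checks**
- **Position:** the TCP was about 1.5 mm from its computed spot. The visible top corners of the insert matched the prediction to about 3 mm.
- **Squareness:** the jaws were within 0.1° of the estimated lens axis.
- **Hold:** the finger gap was 9.5 mm on the tab, outside forces were under 1 N and the joints were at rest.
- **Fixture:** the top picture showed the bay empty, the flap open and the knob's line at the second mark.
- **Loose things:** in the pictures the two adapters and the attenuator stood where they had been. The network found the spanner and multimeter at their starting spots.

**Disagreements**
- The two cameras differed by about 3 mm on the fixture and about 9 mm in x on the inspector. I used the combined fit, which leaned towards the top camera. Either way the insert should be well inside the 30 mm allowed.
- In the last check the network mistook the inspector for the attenuator, and it gave stray hits for the adapters and the multimeter. I trusted the picture instead.

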